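# Turn the cam low, then push the slide under the gauge arch

## Task

Check the printed bracket's height in the gauge jig: first, with the slide left where it is, push the peg of the eccentric cam round until the cam's low point faces the slide (peg pointing straight away from the slide). Then push the slide forward from behind, fully home against the cam, so that the bracket rides in its nest to stand under the arch. Only push with the fingers and not hard: do not pinch or lift anything, do not touch the bracket, leave the other things alone, and finish clear.

Things in the scene. Friction and masses are not known exactly. Their poses are not given: they have to be found in the camera images.
- jig: the gauge jig, fixed: plywood base plate 320 x 180 mm, top 12 mm above the table. Origin on the table, 20 mm behind the plate's centre; +x forward (towards the cam), +y left, z up. On its centre line (y = 0): two black guide rails, 97 mm over their outsides, tops 36 mm above the table, from x = -125 to 55 mm; the gauge arch; the cam, axis at x = 130 mm.
- arch (a point): middle of the gauge arch at its foot (jig x = 10 mm, 12 mm above the table): aluminium, 119 mm wide, 20 mm long, standing over the guides, its bar 74 to 84 mm above the table
- slide: grey printed follower slide, loose (about 350 g) in the guides under their lips, 1.5 mm side play, slides with 1 to 4 N. Plate 110 x 70 x 16 mm on the base plate; origin under the plate's centre, +x forward. A 44 mm wide nose leads. At the back an upright push plate 56 mm wide, 8 mm thick, top 62 mm above the table. Starts drawn back, origin at jig x = -45 to -20 mm.
- slide_nose (a point): middle of the front face of the slide's nose, 90 mm ahead of the slide's origin. The nose stops rigidly against the cam's rim: at jig x = 112 mm (slide origin at 22 mm) with the cam at its low point, at 84 mm with the cam at its high point
- slide_back (a point): middle of the back face of the slide's push plate (the face to push on), 55 mm behind the slide's origin, 47 mm above the table. Neither slide nor cam stands more than 35 N from the fingers
- cam (a joint): angle of the cam about its upright axis, rad, anticlockwise from above; 0: high point (fat side and peg) towards the slide; +3.14 or -3.14: low point towards the slide (fat side and peg straight forward). Turns both ways, no stop at the low point, stays where left; friction 0.18 N m (about 5 N at the peg). Starts between -2.2 and 2.2
- cam_axis (a point): point on the cam's upright axis, 34 mm above the table, fixed in the jig. The cam is an aluminium disc of 32 mm radius, 14 to 34 mm above the table, its centre 14 mm off the axis on the side of the peg (rim 46 mm from the axis at the high point, 18 mm at the low point)
- cam_peg (a point): top centre of the peg that turns the cam: upright, steel, 14 mm in diameter, from the disc's top at 34 mm to 74 mm above the table, 34 mm off the axis, on the cam's fat side
- bracket: the white L-shaped printed bracket to be gauged: foot 24 x 30 x 6 mm with an upright wall, 36 mm high in all, 30 g, standing loose in a shallow nest (rim 5 mm high) on the slide, 12 mm behind the slide's origin; origin under its centre, 28 mm above the table. It rides along to stand under the arch; it is not to be touched.
- spare: a second white L-shaped printed bracket, 24 x 30 mm, 36 mm high, standing loose on the jig's base plate beside the guide; origin under its centre; bystander, leave alone
- cube: a grey printed 20 mm test cube standing loose on the jig's base plate; origin under its centre; bystander, leave alone
- glue: an upright glue stick, 30 mm diameter, 85 mm high, on the table next to the jig; origin under its centre; bystander, leave alone
- mug: a white mug, 80 mm diameter, 92 mm high; origin under its centre; bystander, leave alone
- scraper: a flat scraper (spatula) 190 mm long lying on the table next to the jig; bystander, leave alone
- driver: a black-handled screwdriver 170 mm long lying on the table next to the jig; bystander, leave alone
- nozzles: a clear box with a white lid, 62 x 44 mm, 24 mm high, on the table next to the jig; origin under its centre; bystander, leave alone
Things that resemble listed ones, but are neither listed nor needed, are in the scene too. Several things have the shape of the slide; the one meant has the colours described above.

How it is judged:
By the outcome, as a careful person would: the job done as asked, in the order asked, and still so for the second after the job is handed in, with the robot touching nothing.
It also fails if it takes over 54 s, if anything falls off the work surface, if the arm or the gripper's body presses on something with over 40 N, if the wrist force passes 120 N, or if a joint passes its speed limit or range.

## Robot

A 7-joint arm with a two-finger parallel gripper is mounted at the origin on the work surface. World frame = base frame: x ahead of the robot, y to its left, z up, the work surface at z = 0. Lengths are in m, angles in rad, forces in N, time in s.
With the tool pointing down it reaches from about 0.4 to 0.85 m from the base axis. Payload 10.4 kg.
Tool frame: the origin (TCP) lies between the finger pads; the fingertips stand 11 mm ahead of it and the grasp point (between the pads) lies 8 mm behind it; z points along the fingers, y is the direction in which the jaws open and shut (so a half turn about z gives the same grasp; the last joint's range is limited). The gripper opens to 87 mm and grips with 3 to 60 N. Pads are 19 mm wide; open, the fingers measure 117 mm over their backs; the gripper's body (75 mm by 190 mm) begins 51 mm behind the grasp point.
Start: joints at [-0.023, 0.332, -0.065, 1.46, 0.022, 1.35, -0.088], TCP at [0.625, 0, 0.234] pointing down, gripper open.
Joint ranges: [-2.6, 2.6], [-0.5, 2.12], [-1.47, 1.34], [0.16, 2.42], [-1.27, 4.41], [0.06, 2.06], [-2.6, 2.6]. Speed limits (rad/s): [2.22, 2.22, 2.79, 2.79, 3.14, 3.14, 3.14].

## Interface

Orientations are given as a unit quaternion [x, y, z, w].
In Python, from bench import r, eyes gives the robot as it stands.
- The arm moves only by the shell command python3 -m inch 'ROWS' [FORCE]. ROWS is a JSON object of lists of equal length, an entry for each row: "translation": the shift along the world's x, y, z scaled (see below), a list of three; "rot": the turn, a rotation vector about the world's x, y, z scaled (see below), a list of three; "jaw": the finger opening in mm, from 0 to 87. In form: {"translation": [[tx, ty, tz], ...], "rot": [[ax, ay, az], ...], "jaw": [jaw, ...]}. A call has 1 to 20 rows; each row is the pose to reach, as a shift and turn from the pose measured when the call began; what a row does not reach only later rows make up. The controller multiplies each number of a shift by 100 mm and each number of a turn by 60 degrees. A row lasts 1/10 s, in which the tool goes at most 50 mm and 8.59 degrees, less where a joint would pass 70% of its speed; a pose out of reach is approached as far as the arm can. A call with a number of a shift or a turn outside -1 to 1 is refused whole. A call with a gripper value outside its range is refused whole. The fingers move at their own pace and stop on an object; FORCE is the grip in N (left out, the last holds). Time passes only in rows, so rows that repeat a pose let the fingers close. It gives the time, the measured TCP pose, the force and the opening at its end, in the units of the state.
- r.read_state(): the state, without advancing time (a new reading comes with each control period).
- eyes.camera(name): name is "scene" or "side" or "wrist"; returns the picture (480x640x3 uint8, blue, green, red); there is no depth.
- eyes.calibration(name): a dict with "fx", "fy", "cx", "cy" (pixels), "R" (3x3) and "t" (3): a world point X has camera coordinates R X + t; the wrist camera has in their place "hand_eye" (4x4, takes a point from camera to tool coordinates, whose origin is the TCP and whose axes are the flange's). Camera axes: x right, y down, z forward; pixel columns grow to the right and rows downward; lengths in m; the calibration is good to about 2 mm. A picture is of the moment at which its call begins: read the wrist's pose just before it. calibration takes no time and is no camera call.
- r.close_job(): hands the job in, once; it reports no verdict.
The state is a dict: "time": time; "joint_positions": joint angles; "joint_vel": joint speeds; "joint_torque": joint torques, N m; "ee_pos": TCP position; "eef_rot": TCP orientation; "ft_force": force on the tool from outside, world axes, zero at the start; "torque": the same for the moment, N m; "width": finger opening in m.
Only numpy, scipy, OpenCV 4.12 (cv2) and the standard library are available. Lean on these libraries where they do the work, as an engineer would, in place of code of your own. Each camera call takes 0.05 s, during which the arm holds its last target. There are 200 camera calls.

## Working session

There is one attempt and no reset: what is moved stays moved. The work goes in short steps, Python scripts to look and compute and a shell command to move; the robot and the scene stay as the last step left them, time stands still between calls to the robot, and variables do not carry over. Pictures are saved under pics/ and viewed, about 8 in all and at most 12, crops included, and the job is handed in when it is done.

```bash
mkdir -p pics; ls; python3 - <<'E'
from bench import r, eyes
import cv2,json,numpy as np
s=r.read_state();print({k:np.round(v,3).tolist() for k,v in s.items()})
for n in("scene","side"):
    cv2.imwrite(f"pics/{n}0.png",eyes.camera(n));c=eyes.calibration(n)
    print(n,{k:np.round(v,3).tolist() for k,v in c.items()})
print(eyes.calibration("wrist"))
E
```

```text
pics
{'time': 0.0, 'joint_positions': [-0.023, 0.333, -0.065, 1.461, 0.022, 1.35, -0.088], 'joint_vel': [-0.0, 0.0, -0.0, 0.002, -0.0, 0.001, -0.0], 'joint_torque': [-0.0, -62.325, 0.024, -38.989, -0.061, 0.04, 0.0], 'ee_pos': [0.625, 0.0, 0.233], 'eef_rot': [0.707, 0.707, -0.001, -0.001], 'ft_force': [-0.382, 0.457, 0.094], 'torque': [0.017, 0.056, -0.056], 'width': 0.087}
scene {'fx': 552.799, 'fy': 552.799, 'cx': 322.807, 'cy': 241.367, 'R': [[-0.81, 0.586, -0.01], [0.49, 0.668, -0.559], [-0.322, -0.458, -0.829]], 't': [0.489, -0.17, 1.143]}
side {'fx': 517.003, 'fy': 517.003, 'cx': 323.913, 'cy': 235.668, 'R': [[0.896, -0.444, -0.015], [-0.323, -0.626, -0.71], [0.306, 0.64, -0.705]], 't': [-0.527, 0.185, 0.761]}
{'fx': 360.3297005323709, 'fy': 360.3297005323709, 'cx': 314.0151982672723, 'cy': 231.49326335407412, 'hand_eye': array([[ 6.91778556e-04, -9.53379357e-01, -3.01773629e-01,
         8.35684892e-02],
       [ 9.99999722e-01,  5.75793257e-04,  4.73298342e-04,
        -2.56962230e-04],
       [-2.77473649e-04, -3.01773873e-01,  9.53379490e-01,
        -1.50731554e-01],
       [ 0.00000000e+00,  0.00000000e+00,  0.00000000e+00,
         1.00000000e+00]])}
```

View pics/scene0.png

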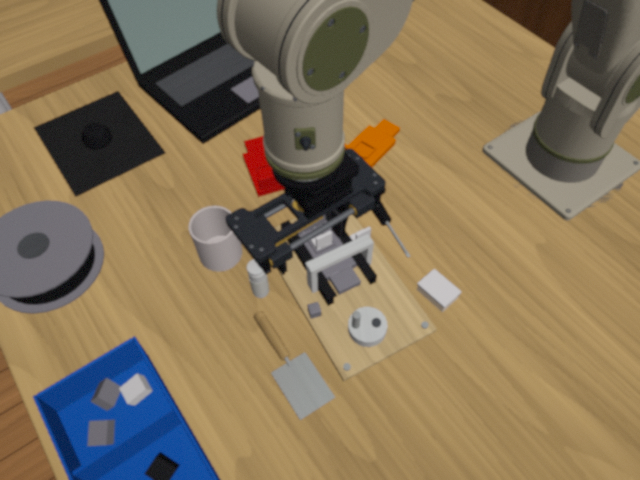

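View pics/side0.png

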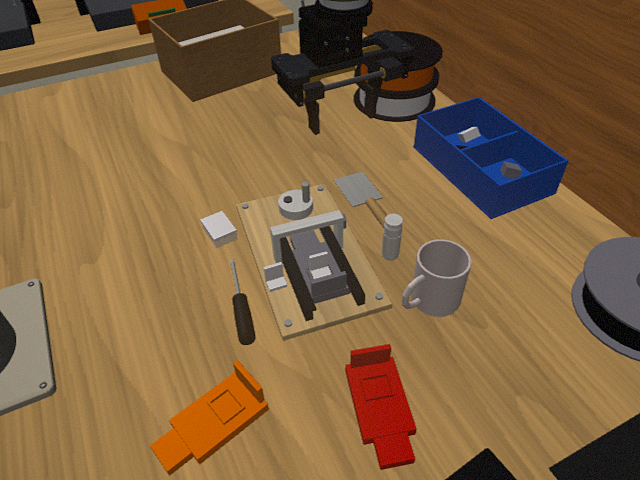

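```bash
python3 - <<'E'
import cv2
a=cv2.imread("pics/side0.png")[165:345,190:420]
cv2.imwrite("pics/sidec.png",cv2.resize(a,None,fx=3.3,fy=3.3,interpolation=cv2.INTER_CUBIC))
E
cat > h.py <<'E'
import numpy as np, cv2
from bench import r, eyes
def cast(n,px,z):
    c=eyes.calibration(n); R=np.array(c["R"]);t=np.array(c["t"])
    d=R.T@[(px[0]-c["cx"])/c["fx"],(px[1]-c["cy"])/c["fy"],1]; o=-R.T@t
    return o+d*(z-o[2])/d[2]
def proj(n,X):
    c=eyes.calibration(n); p=np.array(c["R"])@X+c["t"]
    return [c["fx"]*p[0]/p[2]+c["cx"],c["fy"]*p[1]/p[2]+c["cy"]]
E
```

```text
(no output)
```

View pics/sidec.png

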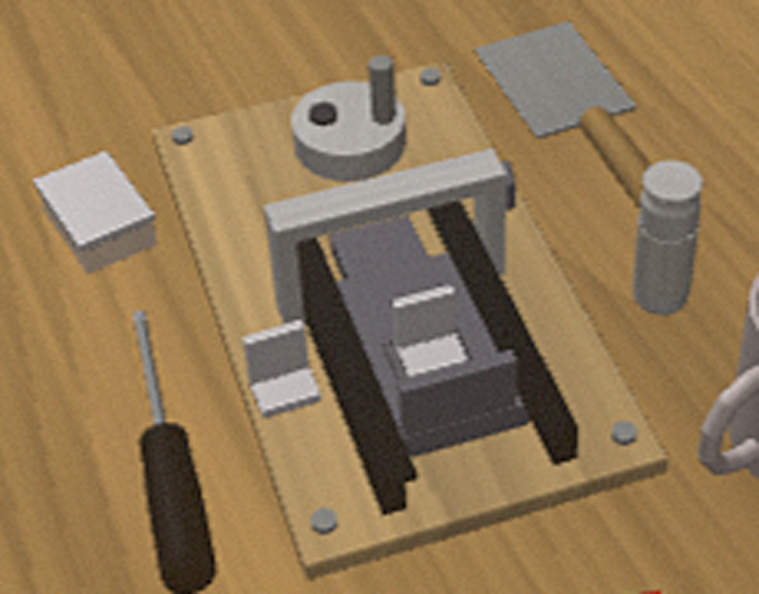

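```bash
python3 - <<'E'
from h import *
f=lambda u,v,z:cast("side",(190+(u+.5)/3.3-.5,165+(v+.5)/3.3-.5),z)
FL,FR,BL,BR=[f(*p,.013) for p in((181,135),(430,76),(323,520),(624,433))]
C=(FL+FR+BL+BR)/4; fx=(FL+FR-BL-BR)[:2]; fx/=np.linalg.norm(fx); lx=np.array([-fx[1],fx[0]])
print(FL,FR,BL,BR,np.linalg.norm(FL-BL),np.linalg.norm(FR-BR),np.linalg.norm(FL-FR),np.linalg.norm(BL-BR))
O=C[:2]-.02*fx; print("O",O,"yaw",np.arctan2(fx[1],fx[0]))
J=lambda p:np.round([(p[:2]-O)@fx,(p[:2]-O)@lx],4)
for n,p in dict(spot=(322,112,.034),peg=(380,63,.074),ppl=(402,408,.062),ppr=(516,355,.062),ppl2=(403,395,.062),spare=(284,390,.018),glue=(671,183,.085),cube=(511,170,.032),archL=(268,215,.084),archR=(505,165,.084)).items():
    q=f(*p);print(n,q,J(q))
c=O+.13*fx; print("cam axis",c,"proj scene",proj("scene",[*c,.034]))
E
```

```text
[0.48217068 0.12308057 0.013     ] [0.6322367  0.10487453 0.013     ] [ 0.44764765 -0.16020703  0.013     ] [ 0.59698739 -0.17932272  0.013     ] 0.2853834345932239 0.28637491896352024 0.1511663690219409 0.15055818860079592
O [ 0.53731998 -0.04774419] yaw 1.4484601801621246
spot [0.55361778 0.08130016 0.034     ] [ 0.1301 -0.0004]
peg [0.58158424 0.06023062 0.074     ] [ 0.1126 -0.0308]
ppl [ 0.49272858 -0.15382143  0.062     ] [-0.1107  0.0313]
ppr [ 0.55339564 -0.14931858  0.062     ] [-0.0989 -0.0284]
ppl2 [ 0.49639542 -0.14715871  0.062     ] [-0.1037  0.0285]
spare [ 0.46036564 -0.08395107  0.018     ] [-0.0453  0.072 ]
glue [ 0.66415104 -0.10282152  0.085     ] [-0.0392 -0.1326]
cube [ 0.62638194 -0.00793672  0.032     ] [ 0.0504 -0.0835]
archL [ 0.47940526 -0.03184434  0.084     ] [0.0087 0.0594]
archR [ 0.59834172 -0.05286304  0.084     ] [ 0.0024 -0.0612]
cam axis [0.55318404 0.08128423] proj scene [np.float64(377.04759906911465), np.float64(325.39674656554274)]
```

```bash
python3 -m inch '{"translation":[[-0.24,0.16,-0.2],[-0.477,0.32,-0.5],[-0.477,0.32,-0.9],[-0.477,0.32,-1],[-0.477,0.32,-1],[-0.477,0.32,-1],[-0.477,0.32,-1],[-0.477,0.32,-1]],"rot":[[0,0,-0.06],[0,0,-0.117],[0,0,-0.117],[0,0,-0.117],[0,0,-0.117],[0,0,-0.117],[0,0,-0.117],[0,0,-0.117]],"jaw":[0,0,0,0,0,0,0,0]}' 20
python3 - <<'E'
from h import *
from scipy.spatial.transform import Rotation as Ro
s=r.read_state(); im=eyes.camera("wrist"); cv2.imwrite("pics/w1.png",im)
print(s["ee_pos"],Ro.from_quat(s["eef_rot"]).as_matrix().round(3),s["width"])
E
```

```text
time: 0.9
ee_pos: [0.578, 0.0319, 0.1343]
eef_rot: [0.749, 0.662, 0.0, 0.0]
ft_force: [-0.4, 0.6, 0.6]
width: 0.0312
[0.57796917 0.03187069 0.13427166] [[ 0.123  0.992  0.001]
 [ 0.992 -0.123  0.   ]
 [ 0.     0.001 -1.   ]] 0.031153084377679937
```

View pics/w1.png

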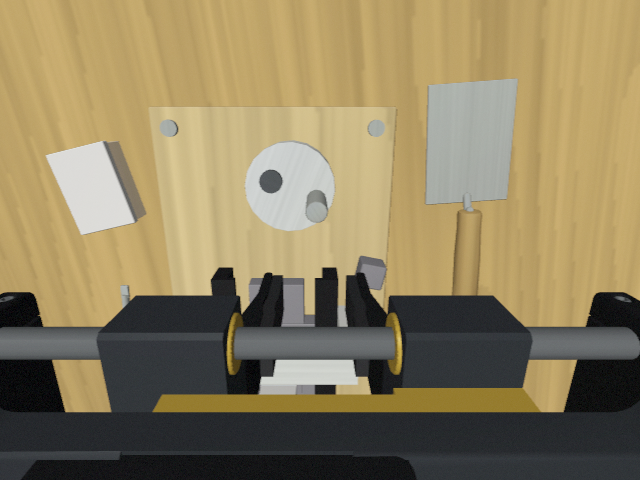

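```bash
cat >> h.py <<'E'
from scipy.spatial.transform import Rotation as Ro
O=np.array([.53732,-.04774]); fx=np.array([.1221,.9925]); lx=np.array([-.9925,.1221])
J=lambda p:np.round([(p[0]-O[0])*fx[0]+(p[1]-O[1])*fx[1],(p[0]-O[0])*lx[0]+(p[1]-O[1])*lx[1]],4)
def wcast(px,z,pos,quat):
    c=eyes.calibration("wrist");H=c["hand_eye"];R=Ro.from_quat(quat).as_matrix()
    d=R@H[:3,:3]@[(px[0]-c["cx"])/c["fx"],(px[1]-c["cy"])/c["fy"],1]; o=R@H[:3,3]+pos
    return o+d*(z-o[2])/d[2]
def st():
    s=r.read_state();print("t",s["time"],"jig",J(s["ee_pos"]),"z",s["ee_pos"][2],"F",np.round(s["ft_force"],1),s["width"])
E
python3 -m inch '{"translation":[[0,0,0],[0,0,-0.2],[0,0,-0.5],[0,0,-0.81],[0,0,-0.81],[0,0,-0.81]],"rot":[[0,0,0],[0,0,0],[0,0,0],[0,0,0],[0,0,0],[0,0,0]],"jaw":[0,0,0,0,0,0]}'
python3 - <<'E'
from h import *
q=[.749,.662,0,0];p=np.array([.57797,.03187,.13427])
for n,u in dict(peg=(316,212,.074),axis=(271,181,.034),s1=(169,128,.013),s2=(376,128,.013)).items(): print(n,J(wcast(u[:2],u[2],p,q)))
st()
E
```

```text
time: 1.55
ee_pos: [0.5778, 0.0319, 0.0536]
eef_rot: [0.749, 0.662, 0.0, -0.0]
ft_force: [0.1, 1.0, 0.6]
width: 0.0003
peg [ 0.1131 -0.0317]
axis [ 0.1251 -0.0004]
s1 [0.1602 0.0748]
s2 [ 0.1602 -0.0755]
t 1.55 jig [ 0.084  -0.0305] z 0.05359747601517009 F [0.1 1.  0.6] 0.00027346451477900237
```

```bash
python3 -m inch '{"translation":[[0.008,0.07,0],[0.013,0.11,0],[0.018,0.15,0],[0.023,0.19,0],[0.028,0.23,0],[0.033,0.27,0],[0.038,0.31,0],[0.043,0.35,0]],"rot":[[0,0,0],[0,0,0],[0,0,0],[0,0,0],[0,0,0],[0,0,0],[0,0,0],[0,0,0]],"jaw":[0,0,0,0,0,0,0,0]}'; python3 -c "
from h import *
st()"
```

```text
time: 2.35
ee_pos: [0.5844, 0.0651, 0.0554]
eef_rot: [0.75, 0.662, 0.001, 0.002]
ft_force: [4.3, -7.0, 1.1]
width: 0.0005
t 2.35 jig [ 0.1178 -0.0329] z 0.055425745046060994 F [ 4.3 -7.   1.1] 0.0005189884801974252
```

```bash
python3 -m inch '{"translation":[[-0.003,0.04,-0.01],[-0.007,0.08,-0.01],[-0.011,0.12,-0.01],[-0.014,0.16,-0.01],[-0.016,0.20,-0.01],[-0.016,0.22,-0.01]],"rot":[[0,0,0],[0,0,0],[0,0,0],[0,0,0],[0,0,0],[0,0,0]],"jaw":[0,0,0,0,0,0]}'; python3 - <<'E'
from h import *
st(); cv2.imwrite("pics/w2.png",eyes.camera("wrist")[80:400]); st()
cv2.imwrite("pics/s2.png",cv2.resize(eyes.camera("side")[165:345,190:420],None,fx=3,fy=3))
E
```

```text
time: 2.95
ee_pos: [0.5803, 0.0818, 0.0549]
eef_rot: [0.751, 0.661, -0.003, 0.003]
ft_force: [-18.2, -21.8, 17.7]
width: 0.0003
t 2.95 jig [ 0.1338 -0.0269] z 0.054938330699289245 F [-18.2 -21.8  17.7] 0.0003446109287291036
t 3.0 jig [ 0.1338 -0.0268] z 0.05496372024844196 F [-15.5 -17.8  16. ] 0.0001253824941394479
```

View pics/s2.png

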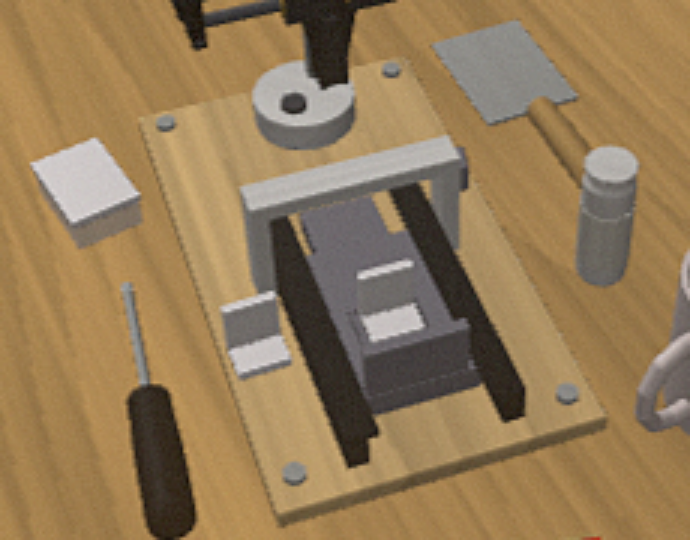

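View pics/w2.png

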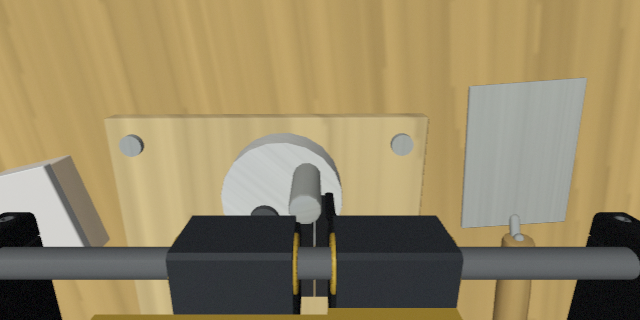

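```bash
python3 -m inch '{"translation":[[-0.01,-0.08,0],[-0.018,-0.15,0],[-0.018,-0.15,0],[0.13,-0.17,0],[0.28,-0.186,0],[0.28,-0.186,0],[0.30,0,0],[0.327,0.2,0],[0.327,0.2,0],[0.327,0.2,0]],"rot":[[0,0,0],[0,0,0],[0,0,0],[0,0,0],[0,0,0],[0,0,0],[0,0,0],[0,0,0],[0,0,0],[0,0,0]],"jaw":[0,0,0,0,0,0,0,0,0,0]}'; python3 - <<'E'
from h import *
st(); s=r.read_state(); im=eyes.camera("wrist"); cv2.imwrite("pics/w3.png",im[80:400])
print(Ro.from_quat(s["eef_rot"]).as_matrix().round(3))
E
```

```text
time: 4.05
ee_pos: [0.6125, 0.1024, 0.0549]
eef_rot: [0.75, 0.661, -0.003, 0.003]
ft_force: [-0.4, 0.6, -0.5]
width: 0.0005
t 4.05 jig [ 0.1582 -0.0563] z 0.05490879656802258 F [-0.4  0.6 -0.5] 0.0005230999024372914
[[ 0.126  0.992 -0.002]
 [ 0.992 -0.126 -0.008]
 [-0.009 -0.001 -1.   ]]
```

View pics/w3.png

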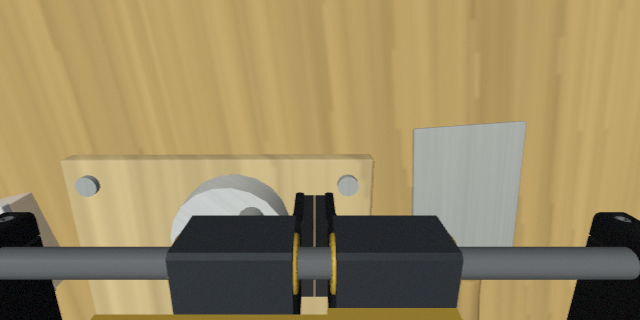

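```bash
python3 -m inch '{"translation":[[-0.015,-0.119,0],[-0.015,-0.119,0],[-0.05,-0.114,0],[-0.094,-0.109,0],[-0.131,-0.085,0],[-0.167,-0.05,0],[-0.203,-0.015,0],[-0.239,0.019,0],[-0.267,0.043,0],[-0.267,0.043,0]],"rot":[[0,0,0],[0,0,0],[0,0,0],[0,0,0],[0,0,0],[0,0,0],[0,0,0],[0,0,0],[0,0,0],[0,0,0]],"jaw":[0,0,0,0,0,0,0,0,0,0]}'; python3 - <<'E'
from h import *
st(); im=eyes.camera("scene"); cv2.imwrite("pics/sc3.png",cv2.resize(im[200:400,240:460],None,fx=3,fy=3))
cv2.imwrite("pics/w4.png",eyes.camera("wrist")[80:400])
E
```

```text
time: 5.1
ee_pos: [0.5863, 0.1061, 0.0552]
eef_rot: [0.751, 0.661, -0.003, 0.003]
ft_force: [3.2, -0.4, -1.0]
width: 0.0003
t 5.1 jig [ 0.1587 -0.0298] z 0.055206468347359636 F [ 3.2 -0.4 -1. ] 0.0002849663133207902
```

View pics/sc3.png

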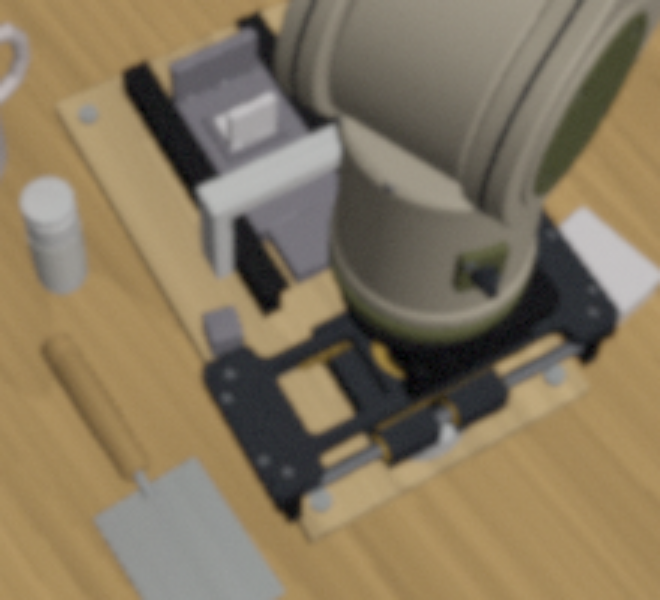

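```bash
python3 -m inch '{"translation":[[-0.037,0.025,0],[-0.074,0.05,0],[-0.074,0.05,0],[0.1,0.02,0],[0.3,0.0,0],[0.5,-0.02,0.1],[0.6,-0.02,0.3],[0.6,-0.02,0.5],[0.6,-0.02,0.5]],"rot":[[0,0,0],[0,0,0],[0,0,0],[0,0,0],[0,0,0],[0,0,0],[0,0,0],[0,0,0],[0,0,0]],"jaw":[0,0,0,0,0,0,0,0,0]}'; python3 - <<'E'
from h import *
st(); cv2.imwrite("pics/s5.png",cv2.resize(eyes.camera("side")[150:250,225:345],None,fx=5,fy=5,interpolation=cv2.INTER_CUBIC))
E
```

```text
time: 6.1
ee_pos: [0.6476, 0.1048, 0.1077]
eef_rot: [0.751, 0.661, -0.002, 0.003]
ft_force: [0.5, 0.1, 0.2]
width: 0.0001
t 6.1 jig [ 0.1649 -0.0908] z 0.10774064754854275 F [0.5 0.1 0.2] 0.0001196562253556623
```

View pics/s5.png

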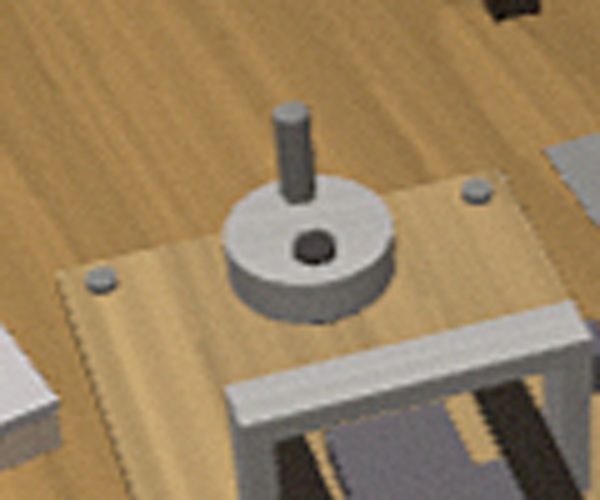

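```bash
python3 - <<'E'
from h import *
f=lambda u,v,z:J(cast("side",(225+(u+.5)/5-.5,150+(v+.5)/5-.5),z))
a=f(315,246,.034)
for n,p in dict(peg=(292,111,.074),pegfoot=(299,194,.034),disc=(309,228,.034)).items():
    d=f(*p)-np.array([.13,0]);print(n,d,np.degrees(np.arctan2(d[1],d[0])))
print(a)
E
```

```text
peg [ 0.0296 -0.0038] -7.315525304396263
pegfoot [ 0.0303 -0.0038] -7.1482883945404065
disc [ 0.0099 -0.0017] -9.74364128703717
[ 0.1293 -0.0009]
```

```bash
python3 -m inch '{"translation":[[0,0,-0.3],[0,0,-0.53],[-0.2,0.024,-0.53],[-0.447,0.055,-0.53],[-0.596,0.073,-0.53],[-0.655,0.08,-0.53],[-0.685,0.084,-0.53],[-0.71,0.087,-0.53],[-0.73,0.09,-0.53],[-0.73,0.09,-0.53]],"rot":[[0,0,0],[0,0,0],[0,0,0],[0,0,0],[0,0,0],[0,0,0],[0,0,0],[0,0,0],[0,0,0],[0,0,0]],"jaw":[0,0,0,0,0,0,0,0,0,0]}'; python3 -c "
from h import *
st()"
python3 -m inch '{"translation":[[0.2,-0.024,0],[0.45,-0.055,0],[0.75,-0.09,0.1],[0.75,-0.09,0.4],[0.75,-0.09,0.6],[0.75,-0.09,0.6]],"rot":[[0,0,0],[0,0,0],[0,0,0],[0,0,0],[0,0,0],[0,0,0]],"jaw":[0,0,0,0,0,0]}'
python3 - <<'E'
from h import *
st(); cv2.imwrite("pics/s6.png",cv2.resize(eyes.camera("side")[150:330,225:385],None,fx=3.3,fy=3.3,interpolation=cv2.INTER_CUBIC))
E
```

```text
time: 7.15
ee_pos: [0.575, 0.1139, 0.0532]
eef_rot: [0.751, 0.661, -0.001, 0.003]
ft_force: [5.6, 0.4, -1.3]
width: 0.0005
t 7.15 jig [ 0.165  -0.0176] z 0.053181533470769406 F [ 5.6  0.4 -1.3] 0.0005400853804240016
time: 7.75
ee_pos: [0.652, 0.1051, 0.1159]
eef_rot: [0.751, 0.66, 0.001, 0.004]
ft_force: [0.4, -0.4, -0.1]
width: 0.0005
t 7.75 jig [ 0.1657 -0.0952] z 0.11590127377758928 F [ 0.4 -0.4 -0.1] 0.00048060559487059153
```

View pics/s6.png

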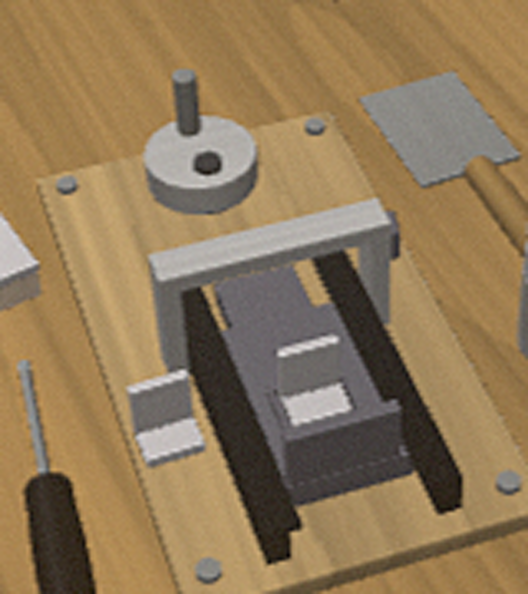

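```bash
python3 - <<'E'
from h import *
f=lambda u,v,z:J(cast("side",(225+(u+.5)/3.3-.5,150+(v+.5)/3.3-.5),z))
for n,p in dict(peg=(184,75,.074),pegfoot=(189,129,.034),disc=(201,152,.034)).items():
    d=f(*p)-np.array([.13,0]);print(n,d,np.degrees(np.arctan2(d[1],d[0])))
print(f(207,163,.034))
for p in((296,500,.012),(412,472,.012),(287,445,.062),(400,417,.062),(277,433,.062),(388,402,.062)):print(f(*p))
E
```

```text
peg [0.0296 0.0012] 2.3215305898327196
pegfoot [0.031  0.0009] 1.6629587413422697
disc [0.009  0.0002] 1.27303002005671
[ 0.1287 -0.0003]
[-0.0976  0.0238]
[-0.1007 -0.0344]
[-0.1039  0.0288]
[-0.1059 -0.0254]
[-0.0956  0.0308]
[-0.0954 -0.0235]
```

```bash
python3 -m inch '{"translation":[[0,0,0.3],[0,0,0.6],[-0.22,-0.47,0.6],[-0.435,-0.94,0.6],[-0.435,-0.94,0.6],[-0.435,-0.94,0.6]],"rot":[[0,0,0],[0,0,0],[0,0,0],[0,0,0],[0,0,0],[0,0,0]],"jaw":[0,0,0,0,0,0]}' && python3 -m inch '{"translation":[[-0.22,-0.47,0],[-0.435,-0.94,0],[-0.435,-0.94,0],[-0.435,-0.94,0]],"rot":[[0,0,0],[0,0,0],[0,0,0],[0,0,0]],"jaw":[0,0,0,0]}' && python3 -m inch '{"translation":[[-0.22,-0.47,0],[-0.435,-0.94,0],[-0.435,-0.94,0],[-0.435,-0.94,0]],"rot":[[0,0,0],[0,0,0],[0,0,0],[0,0,0]],"jaw":[0,0,0,0]}'; python3 -c "
from h import *
st()"
```

```text
time: 8.4
ee_pos: [0.6067, 0.0088, 0.1732]
eef_rot: [0.752, 0.659, -0.001, 0.004]
ft_force: [0.3, 0.8, 0.3]
width: 0.0003
time: 8.8
ee_pos: [0.563, -0.0856, 0.1725]
eef_rot: [0.752, 0.659, -0.002, 0.003]
ft_force: [-0.2, -0.2, 0.6]
width: 0.0001
time: 9.2
ee_pos: [0.52, -0.1789, 0.1722]
eef_rot: [0.752, 0.659, -0.001, 0.003]
ft_force: [0.2, -0.0, -0.2]
width: 0.0003
t 9.2 jig [-0.1323  0.0011] z 0.17217478308366102 F [ 0.2 -0.  -0.2] 0.00034219694716115947
```

```bash
python3 -m inch '{"translation":[[0,0,-0.4],[0.01,0,-0.9],[0.01,0,-0.95],[0.01,0,-0.95]],"rot":[[0,0,0],[0,0,0.009],[0,0,0.009],[0,0,0.009]],"jaw":[0,0,0,0]}' && python3 -m inch '{"translation":[[0,0,-0.2],[0,0,-0.23],[0,0,-0.23],[0.012,0.1,-0.23],[0.018,0.15,-0.23],[0.024,0.19,-0.23],[0.029,0.23,-0.23],[0.034,0.27,-0.23],[0.034,0.27,-0.23]],"rot":[[0,0,0],[0,0,0],[0,0,0],[0,0,0],[0,0,0],[0,0,0],[0,0,0],[0,0,0],[0,0,0]],"jaw":[0,0,0,0,0,0,0,0,0]}'; python3 -c "
from h import *
st()"
```

```text
time: 9.6
ee_pos: [0.5213, -0.1766, 0.0767]
eef_rot: [0.748, 0.663, -0.002, 0.002]
ft_force: [0.4, 0.2, 0.7]
width: 0.0007
time: 10.5
ee_pos: [0.5249, -0.149, 0.0538]
eef_rot: [0.748, 0.663, -0.002, 0.002]
ft_force: [1.1, -1.1, -0.3]
width: 0.0007
t 10.5 jig [-1.02e-01 -1.00e-04] z 0.05375501510715167 F [ 1.1 -1.1 -0.3] 0.000688128226694551
```

```bash
python3 -m inch '{"translation":[[0.004,0.03,0],[0.007,0.06,0],[0.011,0.09,0],[0.015,0.12,0],[0.018,0.15,0],[0.022,0.18,0],[0.026,0.21,0],[0.03,0.24,0],[0.033,0.27,0],[0.037,0.3,0],[0.041,0.33,0],[0.044,0.36,0],[0.048,0.39,0],[0.052,0.42,0],[0.055,0.45,0],[0.055,0.45,0]],"rot":[[0,0,0],[0,0,0],[0,0,0],[0,0,0],[0,0,0],[0,0,0],[0,0,0],[0,0,0],[0,0,0],[0,0,0],[0,0,0],[0,0,0],[0,0,0],[0,0,0],[0,0,0],[0,0,0]],"jaw":[0,0,0,0,0,0,0,0,0,0,0,0,0,0,0,0]}'; python3 -c "
from h import *
st()"
```

```text
time: 12.1
ee_pos: [0.5305, -0.1031, 0.0537]
eef_rot: [0.748, 0.664, -0.002, 0.001]
ft_force: [0.3, -0.3, 0.1]
width: 0.0004
t 12.1 jig [-0.0558  0.    ] z 0.053717898064066086 F [ 0.3 -0.3  0.1] 0.00043490734497738087
```

```bash
python3 -m inch '{"translation":[[0.002,0.02,0],[0.005,0.04,0],[0.007,0.06,0],[0.01,0.08,0],[0.012,0.1,0]],"rot":[[0,0,0],[0,0,0],[0,0,0],[0,0,0],[0,0,0]],"jaw":[0,0,0,0,0]}'; for i in 1 2 3; do python3 -m inch '{"translation":[[0.001,0.01,0],[0.002,0.02,0]],"rot":[[0,0,0],[0,0,0]],"jaw":[0,0]}'; done; python3 -c "
from h import *
st()"
```

```text
time: 12.6
ee_pos: [0.5314, -0.0958, 0.0538]
eef_rot: [0.749, 0.663, -0.003, 0.002]
ft_force: [-2.2, -16.1, 2.0]
width: 0.0004
time: 12.8
ee_pos: [0.5312, -0.0959, 0.0538]
eef_rot: [0.749, 0.662, -0.004, 0.003]
ft_force: [-1.9, -11.4, 1.2]
width: 0.0002
time: 13.0
ee_pos: [0.5311, -0.0959, 0.0539]
eef_rot: [0.75, 0.662, -0.004, 0.004]
ft_force: [-1.8, -11.4, 1.9]
width: 0.0009
time: 13.2
ee_pos: [0.531, -0.0959, 0.0539]
eef_rot: [0.75, 0.661, -0.005, 0.005]
ft_force: [-1.9, -11.8, 0.5]
width: 0.0005
t 13.2 jig [-0.0486  0.0004] z 0.053898415448568326 F [ -1.9 -11.8   0.5] 0.0004910033481077681
```

```bash
python3 -m inch '{"translation":[[-0.012,-0.1,0],[-0.024,-0.25,0.1],[-0.05,-0.4,0.4],[-0.05,-0.6,0.8],[-0.05,-0.8,1],[-0.05,-0.8,1]],"rot":[[0,0,0],[0,0,0],[0,0,0],[0,0,0],[0,0,0],[0,0,0]],"jaw":[0,0,0,0,0,0]}'; python3 - <<'E'
from h import *
st(); cv2.imwrite("pics/s7.png",cv2.resize(eyes.camera("side")[165:320,240:380],None,fx=3.8,fy=3.8,interpolation=cv2.INTER_CUBIC))
E
```

```text
time: 13.8
ee_pos: [0.5273, -0.1792, 0.1573]
eef_rot: [0.751, 0.66, -0.004, 0.007]
ft_force: [0.6, -0.1, -0.0]
width: 0.0005
t 13.8 jig [-0.1317 -0.0061] z 0.15732459128599538 F [ 0.6 -0.1 -0. ] 0.0004623695254923162
```

View pics/s7.png

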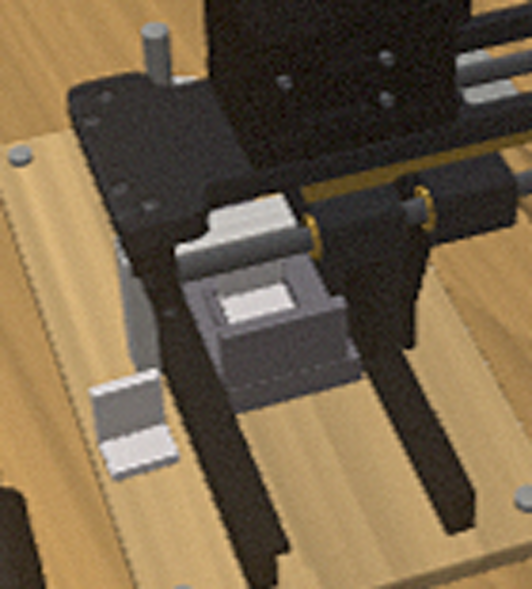

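```bash
python3 - <<'E'
from h import *
f=lambda u,v,z:J(cast("side",(240+(u+.5)/3.8-.5,165+(v+.5)/3.8-.5),z))
for p in((237,412,.012),(362,378,.012),(222,336,.062),(345,303,.062),(155,33,.074)):print(f(*p))
E
```

```text
[-0.0349  0.0243]
[-0.035  -0.0338]
[-0.035   0.0286]
[-0.0347 -0.0262]
[0.1569 0.0019]
```

```bash
python3 -m inch '{"translation":[[0,0,0.3],[0.3,0,0.6],[0.6,0.2,1],[1,0.3,1],[1,0.3,1],[1,0.3,1],[1,0.3,1]],"rot":[[0,0,0],[0,0,0],[0,0,0],[0,0,0],[0,0,0],[0,0,0],[0,0,0]],"jaw":[0,0,0,0,0,0,0]}'; python3 - <<'E'
from h import *
st(); a=eyes.camera("side")[150:340,200:400]; b=eyes.camera("scene")[210:380,220:440]
cv2.imwrite("pics/f.png",np.hstack([cv2.resize(a,(400,380),interpolation=cv2.INTER_CUBIC)*1,cv2.resize(b,(400,380))]))
cv2.imwrite("pics/side8.png",cv2.resize(a,None,fx=4,fy=4,interpolation=cv2.INTER_CUBIC)[:560])
E
```

```text
time: 14.55
ee_pos: [0.6256, -0.1469, 0.2538]
eef_rot: [0.751, 0.661, -0.005, 0.005]
ft_force: [-1.1, -0.0, -0.3]
width: 0.0006
t 14.55 jig [-0.0877 -0.0997] z 0.2538210667278852 F [-1.1 -0.  -0.3] 0.0005941156365567052
```

View pics/f.png

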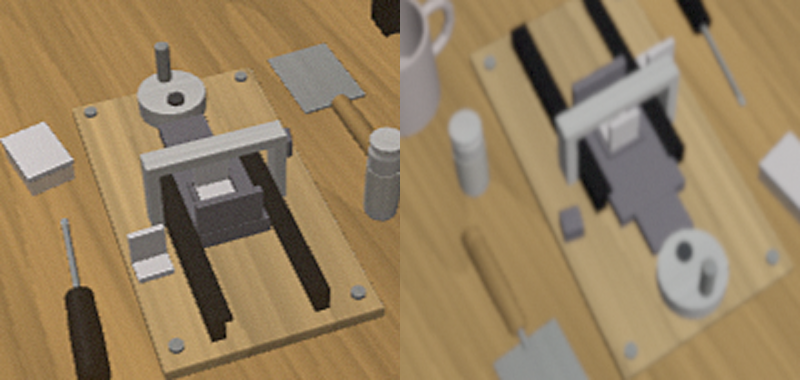

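```bash
python3 - <<'E'
from h import *
print(J(cast("side",(280.8,173.2),.074)),J(cast("scene",(389.4,327.7),.074)),J(cast("scene",(376.2,321.9),.034)))
print(r.close_job())
E
```

```text
[0.157  0.0012] [0.1573 0.002 ] [0.124  0.0021]
the job is handed in; nothing more can be done
None
```

I turned the cam to its low point, then pushed the slide home against it, and handed the job in at about 15 s with the arm clear of everything.

- **Cam:** I pushed the peg round with closed fingers, with the slide untouched until then. It stands about 2° from straight forward by the side camera. The scene camera also puts it close to straight forward. One measurement while the gripper was still in view read about 4°.
- **Slide:** I pushed it from behind until it stopped solidly at 12 to 16 N, well above its sliding friction. Its back face measures at jig x ≈ -35 mm against the expected -33 mm; the camera is good to about 2 mm. Both views show the nose on the cam rim.
- **Bracket:** it sits upright in its nest under the arch and was not touched.
- **Bystanders:** the spare bracket, cube, glue stick, scraper, driver and nozzle box look unmoved. I never went near the mug.
- **Forces:** one peg push reached a wrist force of about 33 N, near the 35 N limit. About 28 N of that was horizontal. The peg had jammed by friction on the finger face, so I backed off and pushed from the side instead.
- **Disagreement:** readings of the cam's axis differed by up to about 6 mm. The side view matched the stated position to about 1 mm, so I used the side view.

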